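# Restack the screw organiser

## Task

Put the grey stacking screw organiser back together: stack its shallow tray on the deep base tray, then its lid with the grip rib on top, each with its two cut corners over the cut corners below, so that its skirt drops fully home over the rim beneath. Set both down rather than dropping them, keep the tray level so that nothing spills, and leave the base tray and the rest of the bench where they are. Let go of everything at the end.

Things in the scene. Friction and masses are not known exactly. Their poses are not given: they have to be found in the camera images.
- base_center (a point): the deep base tray of a stacking screw organiser: open grey plastic, holds screws, 0.7 kg, loose, 76 mm high. The stack goes on it. Walls 112 x 52 mm outside, 2.5 mm thick; both corners at its +x end cut at 45 degrees (14 mm legs), the -x corners square. Skirt round its foot, 126 x 66 mm, 12.5 mm high with its shoulder. This point: its centre, 38 mm up; x along its length to the cut corners, z up
- base_cut_end (a point): the base tray: middle of the top rim at its end with the cut corners, 56 mm along x from its centre, 76 mm above its underside; axes as its centre's
- tray_center (a point): the shallow tray of the same organiser: grey plastic, 50 mm high, otherwise the base tray's outline, cut corners, walls and skirt; open, two cross partitions, dowels and screws inside, 0.25 to 0.5 kg. Can be gripped across its 52 mm body above the shoulder (12.5 mm up). This point: its centre, 25 mm above its underside; x along its length to the cut corners, z up
- tray_cut_end (a point): the shallow tray: middle of the top rim at its end with the cut corners, 56 mm along x from its centre, 50 mm above its underside. Inside each skirt the flat floor is 10 mm above the skirt's lower edge and rests on the rim below, so a stack is 10 mm lower per joint than its heights added. A skirt clears the walls below by 4.5 mm a side at its mouth, 1.5 mm at its root
- lid_center (a point): the lid of the same organiser: grey plastic, about 0.09 kg, 40 mm high over all, the trays' skirt and outline (126 x 66 mm, corners cut at +x). On its top, 14.5 mm above its underside, a central grip rib 64 mm long (x), 12 mm wide (y), 25.5 mm high. This point: its centre, 20 mm above its underside; x along its length to the cut corners, z up
- lid_cut_end (a point): the lid: middle of the upper edge at its end with the cut corners, 56 mm along x from its centre, 14.5 mm above its underside; axes as its centre's
- odd_tray: a smaller, plain, black open tray of another make, with square corners and no skirt, 104 x 52 x 30 mm; origin at the centre of its underside, x along its length
- tape: tape measure standing on its edge, 64 x 34 x 56 mm; origin at the centre of its underside
- offcut: small block of pale wood, 65 x 42 x 22 mm; origin at the centre of its underside
- wax_tin: round flat metal tin, 71 mm across, 31 mm high; origin at the centre of its underside
- gouge: wood-handled gouge lying flat, 247 mm long along its x, 24 mm wide and high; origin under the joint of handle and ferrule
Not all that is in view belongs to the job. Leave any orange or red look-alike of the part that bears lid_center alone.

How it is judged:
By the outcome, as a careful person would: the job done as asked, in the order asked, and still so for the second after the job is handed in, with the robot touching nothing.
It also fails if it takes over 51 s, if anything falls off the work surface, if the arm or the gripper's body presses on something with over 40 N, if the wrist force passes 120 N, or if a joint passes its speed limit or range.

## Robot

A 7-joint arm with a two-finger parallel gripper is mounted at the origin on the work surface. World frame = base frame: x ahead of the robot, y to its left, z up, the work surface at z = 0. Lengths are in mm, angles in rad, forces in N, time in s.
With the tool pointing down it reaches from about 400 to 850 mm from the base axis. Payload 4.5 kg.
Tool frame: the origin (TCP) lies midway between the tips of the shut fingers; the grasp point (between the pads) lies 19 mm behind it; z points along the fingers, y is the direction in which the jaws open and shut (so a half turn about z gives the same grasp; the last joint's range is limited). The gripper opens to 88 mm and grips with 3 to 60 N. Pads are 18 mm wide; open, the fingers measure 123 mm over their backs; the gripper's body (75 mm by 187 mm) begins 45 mm behind the grasp point.
Start: joints at [0.034, 0.689, -0.195, 1.565, 0.157, 0.902, -0.215], TCP at [625.023, 0.026, 238.743] pointing down, gripper open.
Joint ranges: [-3.01, 3.01], [-0.46, 2.08], [-1.47, 1.51], [0.13, 2.56], [-1, 4.14], [0.04, 2.09], [-2.66, 2.66]. Speed limits (rad/s): [2.57, 2.57, 3.14, 3.14, 3.14, 3.14, 3.14].

## Interface

Orientations are given as a unit quaternion [w, x, y, z].
In Python, from plant import robot, imaging, job gives the robot as it stands. The module is installed in compiled form; this text tells all that it offers.
- The arm moves only by the shell command python3 -m inch 'ROWS' [FORCE]. ROWS is a JSON object of lists of equal length, an entry for each row: "dr": the turn, a rotation vector about the world's x, y, z in degrees, a list of three; "dp": the shift along the world's x, y, z in mm, a list of three; "gripper": the opening, from 0 (shut) to 1 (fully open). In form: {"dr": [[rx, ry, rz], ...], "dp": [[x, y, z], ...], "gripper": [gripper, ...]}. A call has 1 to 10 rows; each row shifts and turns the commanded pose from where the row before left it; what a row does not reach is not made up. A row lasts 1/12 s, in which the tool goes at most 41.7 mm and 7.16 degrees, less where a joint would pass 70% of its speed; a pose out of reach is approached as far as the arm can. A call with a gripper value outside its range is refused whole. The fingers move at their own pace and stop on an object; FORCE is the grip in N (left out, the last holds). Time passes only in rows, so rows that do not move let the fingers close. It gives the time, the measured TCP pose, the force and the opening at its end, in the units of the state.
- robot.get_state(): the state, without advancing time (a new reading comes with each control period).
- imaging.grab_frame(name): name is "scene" or "side" or "wrist"; returns a dict with "pixels" (420x560x3 uint8, blue, green, red), "fx", "fy", "cx", "cy" (pixels), "xyz" and "orientation" of the camera in the world. Camera axes: x right, y up, looking along -z (the intrinsics and any distortion apply to the point x, -y, -z); pixel columns grow to the right and rows downward; lengths in mm; the calibration is good to about 2 mm. A picture is of the moment at which its call begins. There is no depth.
- job.job_done(): hands the job in, once; it reports no verdict.
The state is a dict: "time": time; "joint_positions": joint angles; "qd": joint speeds; "joint_torque": joint torques, N m; "ee_pos": TCP position; "orientation": TCP orientation; "ft_force": force on the tool from outside, world axes, zero at the start; "torque": the same for the moment, N m; "finger_gap": finger opening in mm.
Only numpy, scipy, OpenCV 4.12 (cv2) and the standard library are available. Lean on these libraries where they do the work, as an engineer would, in place of code of your own. Each camera call takes 0.05 s, during which the arm holds its last target.

## Working session

There is one attempt and no reset: what is moved stays moved. The work goes in short steps, Python scripts to look and compute and a shell command to move; the robot and the scene stay as the last step left them, time stands still between calls to the robot, and variables do not carry over. Pictures are saved under pics/ and viewed, and the job is handed in when it is done.

```bash
mkdir -p pics; cat > h.py <<'E'
from plant import robot, imaging, job
import numpy as np, cv2, pickle
from scipy.spatial.transform import Rotation as R
def grab(n,tag):
    f=imaging.grab_frame(n); cv2.imwrite(f'pics/{tag}.png',f['pixels']); pickle.dump(f,open(f'pics/{tag}.pkl','wb')); return f
def load(tag): return pickle.load(open(f'pics/{tag}.pkl','rb'))
def rot(q): return R.from_quat([q[1],q[2],q[3],q[0]]).as_matrix()
def ray(f,u,v):
    d=np.array([(u-f['cx'])/f['fx'],-(v-f['cy'])/f['fy'],-1.]); return np.array(f['xyz'],float),rot(f['orientation'])@d
def plane(f,u,v,z):
    o,d=ray(f,u,v); return o+d*(z-o[2])/d[2]
def proj(f,p):
    c=rot(f['orientation']).T@(np.array(p,float)-f['xyz']); return f['cx']-f['fx']*c[0]/c[2], f['cy']+f['fy']*c[1]/c[2]
E
python3 - <<'E'
from h import *
for n in ['scene','side','wrist']:
    f=grab(n,n+'0'); print({k:v for k,v in f.items() if k!='pixels'})
print(robot.get_state())
E
```

```text
{'fx': 526.7868502331775, 'fy': 526.7868502331775, 'cx': 270.6841070851291, 'cy': 210.4510735538674, 'xyz': array([1124.43688352,  821.16136434, 1195.48510359]), 'orientation': array([0.2958142 , 0.1167951 , 0.32366878, 0.89111805])}
{'fx': 437.14427952775355, 'fy': 437.14427952775355, 'cx': 281.43439156507003, 'cy': 210.40119661795012, 'xyz': array([233.39662552, 934.85650575, 766.67766497]), 'orientation': array([-0.14005326, -0.07739684,  0.4340701 ,  0.88655398])}
{'fx': 309.8858382072558, 'fy': 309.8858382072558, 'cx': 280.3010992045905, 'cy': 207.07135365405185, 'xyz': array([623.74438831,  74.80052683, 383.19243687]), 'orientation': array([ 9.89252084e-01, -1.46214830e-01,  1.14823286e-03,  4.69182355e-04])}
{'time': 0.15, 'joint_positions': array([ 0.03380874,  0.68980854, -0.1945053 ,  1.56607671,  0.1572962 ,
        0.90253297, -0.21508483]), 'qd': array([-0.00093383, -0.00212228, -0.00119928, -0.00471223, -0.00021955,
        0.00163701,  0.00224551]), 'joint_torque': array([-1.46674727e-03, -5.27863634e+01, -1.26819178e+00, -1.53587687e+01,
       -5.24473807e-02,  3.92338901e-03,  1.12435155e-04]), 'ee_pos': array([ 6.24517618e+02, -5.42813311e-02,  2.38090551e+02]), 'orientation': array([-4.64609265e-04,  7.07089316e-01,  7.07123881e-01, -5.48612890e-04]), 'ft_force': array([-0.06836211,  0.38090462, -0.78121091]), 'torque': array([ 0.06216214, -0.0308787 , -0.02118187]), 'finger_gap': 88.15920298308009}
```

View pics/scene0.png

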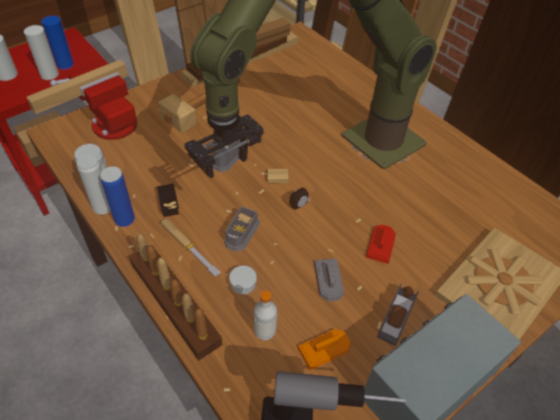

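View pics/side0.png

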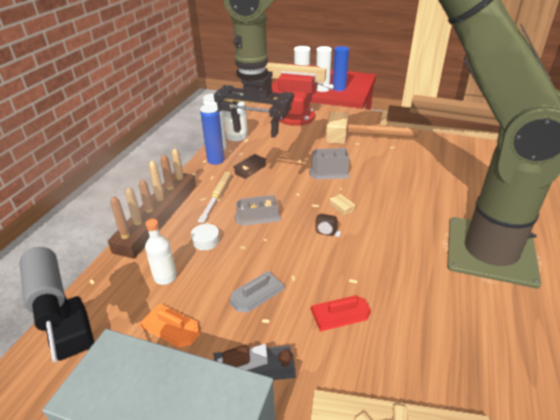

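View pics/wrist0.png

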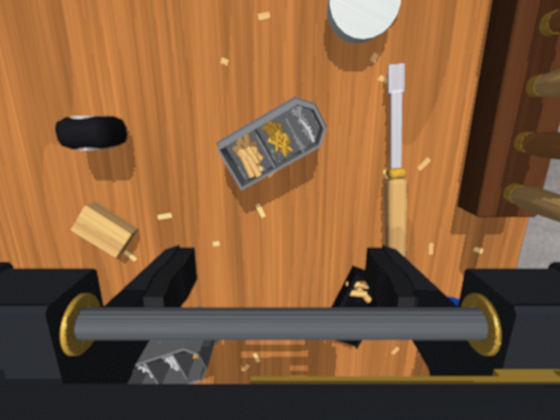

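The scene view shows the shallow tray at about (240,228), the grey lid at (328,279), and the orange and red look-alikes at (325,348) and (381,243). The base is hidden behind the gripper there, but the side view shows it at (330,163). I'll enlarge these areas next.

```bash
python3 - <<'E'
from h import *
def crop(tag,u,v,w,h,s=5):
    im=load(tag)['pixels'][v:v+h,u:u+w]; return cv2.resize(im,None,fx=s,fy=s,interpolation=cv2.INTER_CUBIC)
cv2.imwrite('pics/c1.png',np.hstack([crop('scene0',210,195,70,70),crop('scene0',300,245,70,70)]))
cv2.imwrite('pics/c2.png',np.vstack([np.hstack([crop('side0',220,180,75,60),crop('side0',220,260,75,60)]),np.hstack([crop('side0',300,135,75,60),crop('scene0',185,135,75,60)])]))
f=load('wrist0');cv2.imwrite('pics/c3.png',cv2.resize(f['pixels'][80:220,190:350],None,fx=4,fy=4,interpolation=cv2.INTER_CUBIC))
E
```

```text
(no output)
```

View pics/c1.png

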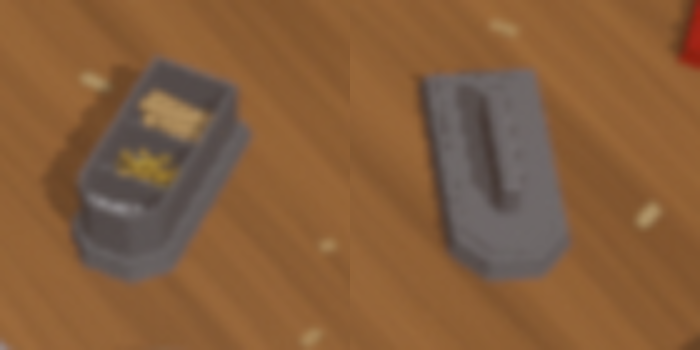

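View pics/c2.png

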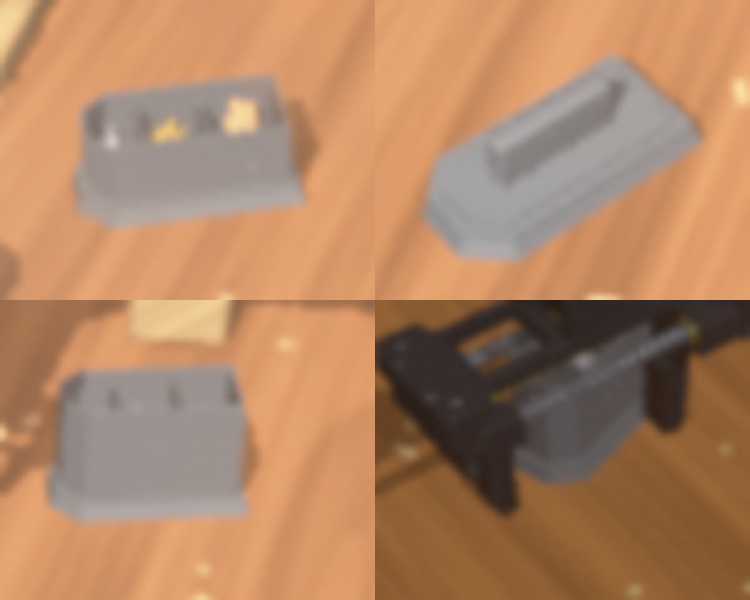

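View pics/c3.png

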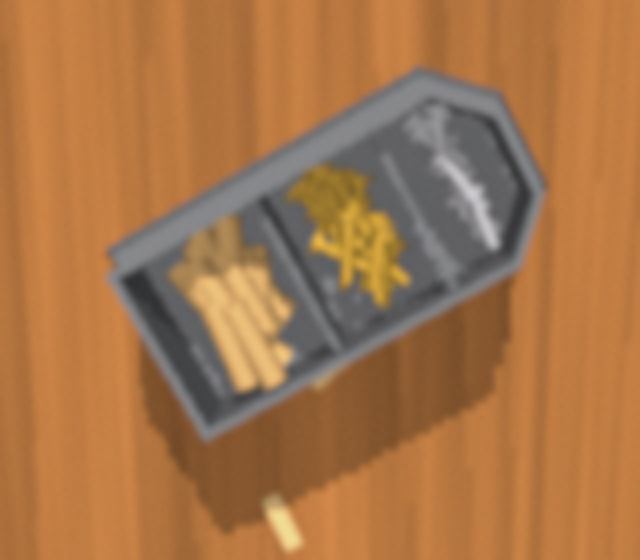

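The crops show that the cut ends of the tray and base lie to the left in the side view. The lid's cut end is also lower-left in the side view. I'll take rough positions now, then fly the wrist camera over each part.

```bash
python3 - <<'E'
from h import *
s,c,w=load('side0'),load('scene0'),load('wrist0')
print('base',plane(s,331,153,76), 'lid side',plane(s,256,289,14),'lid scene',plane(c,300+97/1.*.2+0,245+175/5,14))
for n,p in dict(sq1=(119,270),sq2=(208,436),cA1=(420,75),cA2=(500,100),cB=(540,185),cC=(515,262)).items():
    print(n,plane(w,190+p[0]/4,80+p[1]/4,50))
print('lid c', plane(c,300+(490-350)/5,245+175/5,14))
E
```

```text
base [ 470.87051736 -232.56556879   76.        ] lid side [514.89514262 310.13299966  14.        ] lid scene [547.18825738 303.95891427  14.        ]
sq1 [558.65308541  40.11588424  50.        ]
sq2 [580.69974302  -5.10522527  50.        ]
cA1 [637.86462563  89.07499899  50.        ]
cA2 [658.37461357  83.05396163  50.        ]
cB [669.47319357  62.04615425  50.        ]
cC [663.69014022  42.29613695  50.        ]
lid c [528.82989521 317.52574333  14.        ]
```

```bash
python3 -m inch '{"dr":[[0,0,0],[0,0,0],[0,0,0],[0,0,0],[0,0,0],[0,0,0],[0,0,0],[0,0,0],[0,0,0],[0,0,0]],"dp":[[-15,-27,0],[-15,-27,0],[-15,-27,0],[-15,-27,0],[-15,-27,0],[-15,-27,0],[-15,-27,0],[-15,-27,0],[-15,-27,0],[-15,-27,0]],"gripper":[1,1,1,1,1,1,1,1,1,1]}' && python3 -m inch '{"dr":[[0,0,0],[0,0,0],[0,0,0],[0,0,0]],"dp":[[0,0,0],[0,0,0],[0,0,0],[0,0,0]],"gripper":[1,1,1,1]}'
python3 - <<'E'
from h import *
f=grab('wrist','wb1');grab('scene','sc1'); print(f['xyz'],f['orientation'])
cv2.imwrite('pics/wb1b.png',cv2.resize(f['pixels'][80:260,170:370],None,fx=4,fy=4,interpolation=cv2.INTER_CUBIC)[:600])
E
```

```text
time: 0.98
ee_pos: [473.9, -271.1, 238.6]
orientation: [-0.0, 0.707, 0.707, -0.0]
ft_force: [-0.6, -0.2, 0.0]
finger_gap: 88.0
time: 1.32
ee_pos: [475.9, -268.5, 238.7]
orientation: [-0.0, 0.706, 0.708, 0.001]
ft_force: [0.4, 0.9, 0.7]
finger_gap: 88.3
[ 474.68235199 -193.75713644  383.98486249] [ 9.89336039e-01 -1.45643616e-01 -1.22071980e-04  1.45721378e-03]
```

View pics/wb1.png

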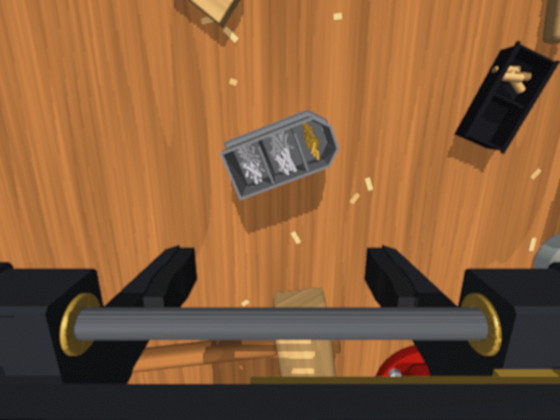

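View pics/wb1b.png

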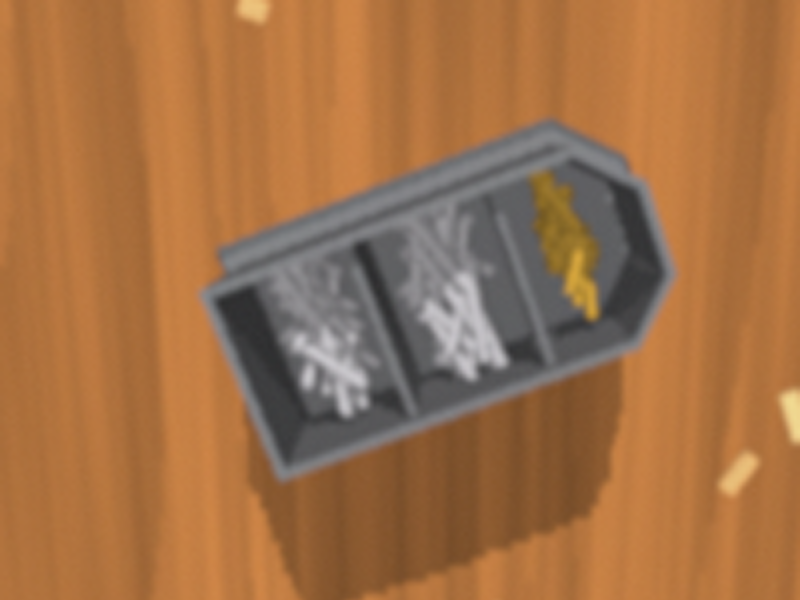

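The wrist view shows the base tray at (280,155), its cut end to the right, and its rim corners clearly visible. The black tray at (510,95) is the odd one. I'll fit the base rim, and the tray from the first picture.

```bash
cat >> h.py <<'E'
OUT=np.array([(-56,26),(42,26),(56,12),(56,-12),(42,-26),(-56,-26)],float)
def fit(f,pts,off,s,z,body=OUT,use=None):
    use=list(range(len(pts))) if use is None else use
    P=np.array([plane(f,off[0]+(p[0]+.5)/s-.5,off[1]+(p[1]+.5)/s-.5,z)[:2] for p in pts]); B=body[use]
    pm,bm=P.mean(0),B.mean(0); A,C=P-pm,B-bm
    th=np.arctan2((C[:,0]*A[:,1]-C[:,1]*A[:,0]).sum(),(C*A).sum())
    M=np.array([[np.cos(th),-np.sin(th)],[np.sin(th),np.cos(th)]]); t=pm-M@bm
    sc=np.linalg.norm(A)/np.linalg.norm(C)
    return t,np.degrees(th),sc,np.round(P-(B@M.T+t),1).tolist()
E
python3 - <<'E'
from h import *
print(fit(load('wb1'),[(203,290),(575,150),(645,185),(675,272),(642,347),(285,478)],(170,80),4,76))
print(fit(load('wrist0'),[(112,272),(540,185),(515,264),(208,438)],(190,80),4,50,use=[0,3,4,5]))
E
```

```text
(array([ 476.19239287, -234.76233971]), np.float64(20.798764179740893), np.float64(0.9804726410927922), [[1.1, 0.3], [-0.0, -1.2], [-1.0, -1.1], [-1.1, 0.7], [-0.2, 0.3], [1.2, 0.9]])
(array([615.59663225,  44.81806415]), np.float64(29.671062069872917), np.float64(0.9761484204405838), [[2.3, 0.3], [-1.1, 0.3], [-1.7, -0.9], [0.5, 0.2]])
```

```bash
python3 -m inch '{"dr":[[0,0,-6.92],[0,0,-6.92],[0,0,-6.92],[0,0,-6.92],[0,0,-6.92],[0,0,-6.92],[0,0,-6.92],[0,0,-6.92],[0,0,-6.92],[0,0,-6.92]],"dp":[[-3.3,2,0],[-3.3,2,0],[-3.3,2,0],[-3.3,2,0],[-3.3,2,0],[-3.3,2,0],[-3.3,2,0],[-3.3,2,0],[-3.3,2,0],[-3.3,2,0]],"gripper":[1,1,1,1,1,1,1,1,1,1]}' && python3 -m inch '{"dr":[[0,0,0],[0,0,0],[0,0,0],[0,0,0]],"dp":[[0,0,0],[0,0,0],[0,0,0],[0,0,0]],"gripper":[1,1,1,1]}'
python3 - <<'E'
from h import *
f=grab('wrist','wb2');print(f['xyz'],f['orientation'],robot.get_state()['joint_positions'])
s=robot.get_state(); t=rot(s['orientation']); print(s['ee_pos'],'jaw yaw',np.degrees(np.arctan2(t[1,1],t[0,1])), t[:,2])
cv2.imwrite('pics/wb2b.png',cv2.resize(f['pixels'][80:230,180:380],None,fx=4,fy=4,interpolation=cv2.INTER_CUBIC))
E
```

```text
time: 2.25
ee_pos: [442.5, -248.8, 238.8]
orientation: [-0.0, 0.984, 0.179, 0.0]
ft_force: [0.5, -0.3, -0.8]
finger_gap: 88.4
time: 2.58
ee_pos: [442.5, -249.8, 238.7]
orientation: [0.0, 0.983, 0.182, 0.0]
ft_force: [0.3, -0.3, 0.2]
finger_gap: 88.0
[ 511.03384043 -222.8500773   383.99153088] [ 0.8151873  -0.12052324  0.08249227 -0.5604809 ] [ 0.34283429  0.5395676   0.12680219  1.92403839 -0.10335717  0.68381482
 -0.67385747]
[ 442.35677348 -249.9303584   238.74033226] jaw yaw -69.08978796417972 [ 3.93721658e-04  4.07341135e-05 -9.99999922e-01]
```

View pics/wb2.png

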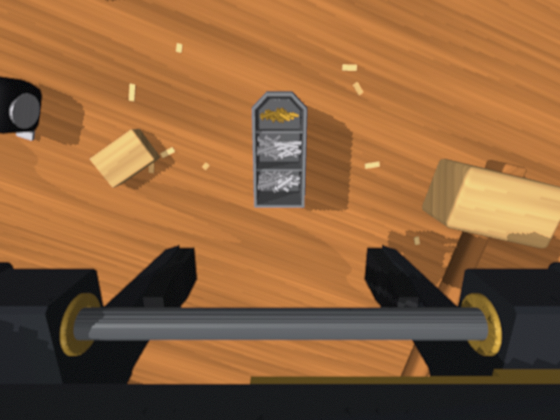

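View pics/wb2b.png

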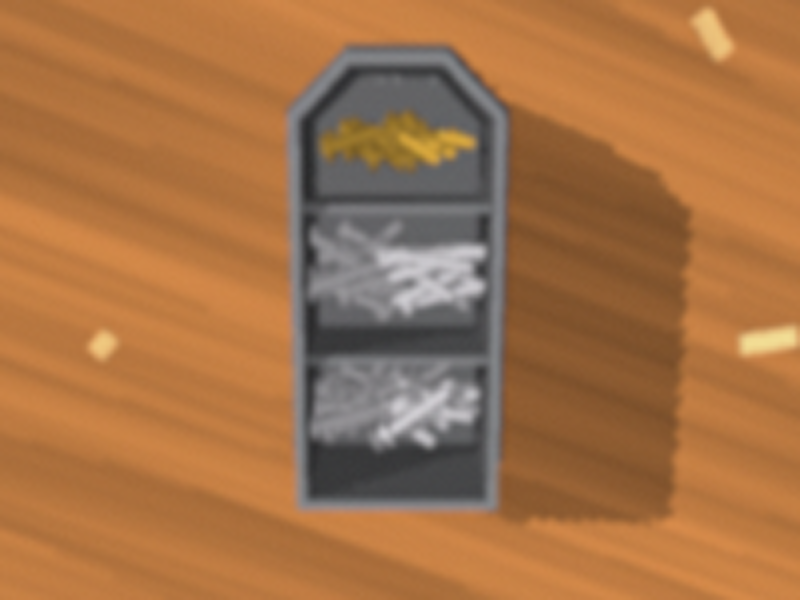

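The wrist view now shows the base tray aligned and centred at about (280,150), cut end up. I'll overlay the fitted outlines to check the pose.

```bash
cat >> h.py <<'E'
SK=np.array([(-63,33),(44.9,33),(63,14.9),(63,-14.9),(44.9,-33),(-63,-33)],float)
def overlay(tag,out,t,yaw,zr,zs,off,size,s=4):
    f=load(tag);im=cv2.resize(f['pixels'][off[1]:off[1]+size[1],off[0]:off[0]+size[0]],None,fx=s,fy=s,interpolation=cv2.INTER_CUBIC)
    a=np.radians(yaw);M=np.array([[np.cos(a),-np.sin(a)],[np.sin(a),np.cos(a)]])
    for B,z,c in((OUT,zr,(0,255,0)),(SK,zs,(0,0,255))):
        q=[proj(f,[*(M@b+t),z]) for b in B]
        q=np.array([((u-off[0]+.5)*s-.5,(v-off[1]+.5)*s-.5) for u,v in q]);print(np.round(q).astype(int).tolist())
        cv2.polylines(im,[np.round(q).astype(int)],True,c,1)
    cv2.imwrite(f'pics/{out}.png',im)
E
python3 - <<'E'
from h import *
r=fit(load('wb2'),[(297,510),(498,510)],(180,80),4,76,use=[0,5]);print(r)
overlay('wb2','ov1',r[0],r[1],76,1,(180,80),(200,150))
E
```

```text
(array([ 476.05292452, -235.03345443]), np.float64(20.97378750184578), np.float64(1.0032860545757925), [[-0.0, 0.1], [0.0, -0.1]])
[[297, 510], [287, 114], [346, 51], [448, 51], [507, 114], [498, 510]]
[[295, 463], [286, 108], [347, 42], [449, 42], [510, 108], [502, 463]]
```

View pics/ov1.png

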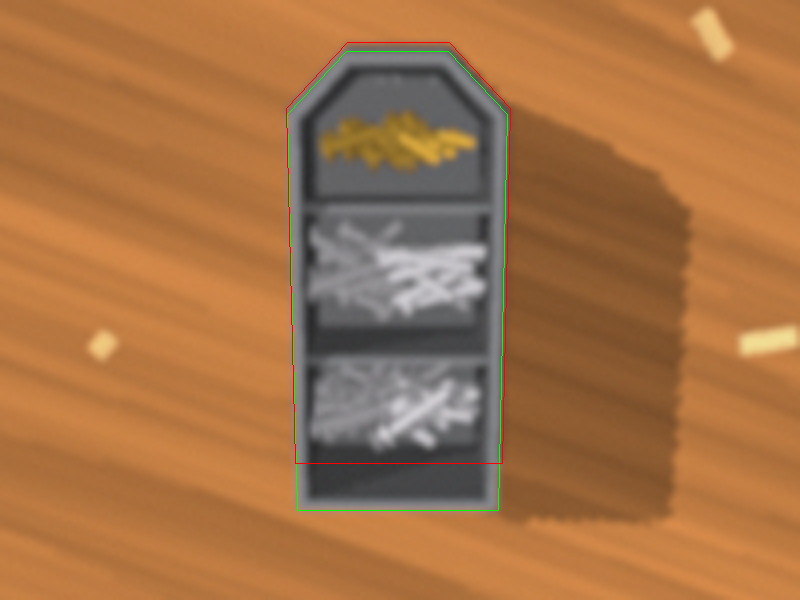

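The fit is good to about 0.5 mm: base at (476.1, -235.0), yaw 20.95°. Next is the same view of the tray.

```bash
python3 -m inch '{"dr":[[0,0,0.9],[0,0,0.9],[0,0,0.9],[0,0,0.9],[0,0,0.9],[0,0,0.9],[0,0,0.9],[0,0,0.9],[0,0,0.9],[0,0,0.9]],"dp":[[14,27.6,-2.6],[14,27.6,-2.6],[14,27.6,-2.6],[14,27.6,-2.6],[14,27.6,-2.6],[14,27.6,-2.6],[14,27.6,-2.6],[14,27.6,-2.6],[14,27.6,-2.6],[14,27.6,-2.6]],"gripper":[1,1,1,1,1,1,1,1,1,1]}' && python3 -m inch '{"dr":[[0,0,0],[0,0,0],[0,0,0],[0,0,0]],"dp":[[0,0,0],[0,0,0],[0,0,0],[0,0,0]],"gripper":[1,1,1,1]}'
python3 - <<'E'
from h import *
f=grab('wrist','wt1')
s=robot.get_state(); t=rot(s['orientation']); print(s['ee_pos'],'jaw yaw',np.degrees(np.arctan2(t[1,1],t[0,1])), t[:,2])
cv2.imwrite('pics/wt1b.png',cv2.resize(f['pixels'][80:230,180:380],None,fx=4,fy=4,interpolation=cv2.INTER_CUBIC))
E
```

```text
time: 3.47
ee_pos: [582.7, 27.4, 212.6]
orientation: [-0.0, 0.966, 0.258, 0.0]
ft_force: [-0.2, -0.0, -0.4]
finger_gap: 88.1
time: 3.8
ee_pos: [581.6, 24.2, 212.8]
orientation: [0.0, 0.967, 0.256, -0.0]
ft_force: [0.3, -0.1, 0.2]
finger_gap: 88.3
[581.63319879  24.12392157 212.88756993] jaw yaw -60.336948531034054 [-2.37549180e-04 -9.93120791e-04 -9.99999479e-01]
```

View pics/wt1b.png

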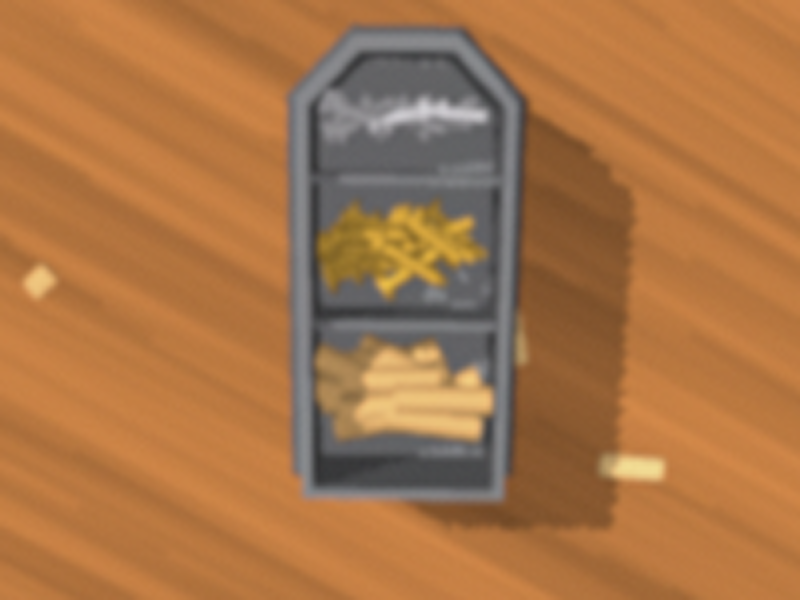

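```bash
python3 - <<'E'
from h import *
r=fit(load('wt1'),[(304,499),(504,499)],(180,80),4,50,use=[0,5]);print(r)
overlay('wt1','ov2',r[0],r[1],50,1,(180,80),(200,150))
E
```

```text
(array([615.7910953 ,  43.83884949]), np.float64(29.692295136317842), np.float64(0.9958649220384824), [[0.1, -0.1], [-0.1, 0.1]])
[[304, 499], [294, 100], [353, 37], [456, 37], [514, 101], [504, 499]]
[[293, 475], [283, 94], [348, 23], [459, 23], [525, 94], [514, 475]]
```

View pics/ov2.png

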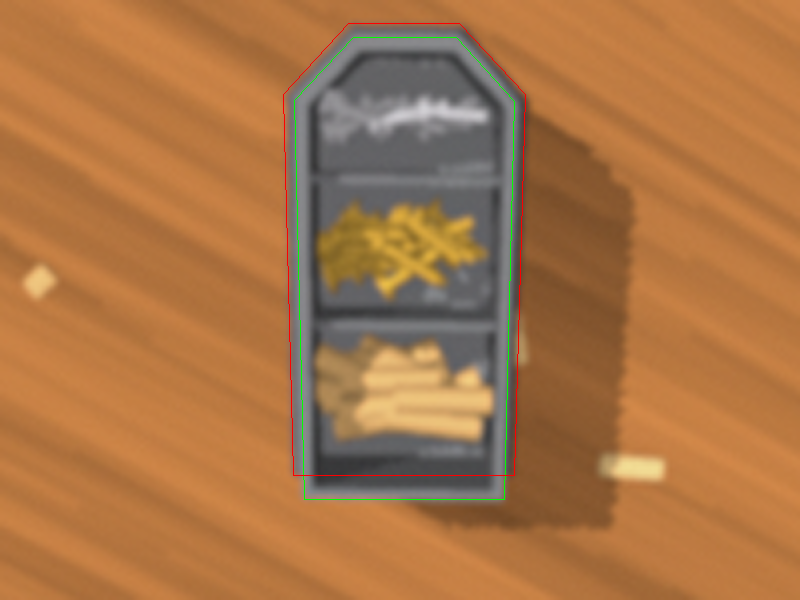

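The outline fits again: tray at (615.8, 43.8), yaw about 29.6°. I'll move above it and pause just over the rim.

```bash
python3 -m inch '{"dr":[[0,0,0],[0,0,0],[0,0,0],[0,0,0],[0,0,0],[0,0,0],[0,0,0],[0,0,0],[0,0,0],[0,0,0]],"dp":[[5,3,-10],[5,3,-15],[5,3,-15],[5,3,-15],[5,2,-20],[5,3,-20],[4,2.7,-20],[0,0,-15],[0,0,-10],[0,0,0]],"gripper":[1,1,1,1,1,1,1,1,1,1]}' && python3 -m inch '{"dr":[[0,0,0],[0,0,0],[0,0,0]],"dp":[[0,0,0],[0,0,0],[0,0,0]],"gripper":[1,1,1]}'
python3 - <<'E'
from h import *
f=grab('wrist','wt2');g=grab('side','st2')
p=np.mean([robot.get_state()['ee_pos'] for i in range(1)],0);s=robot.get_state(); t=rot(s['orientation']); print(p,'jaw yaw',np.degrees(np.arctan2(t[1,1],t[0,1])))
a=np.radians(29.6);d=np.array([615.8,43.8])-p[:2];print(d,d@[np.cos(a),np.sin(a)],d@[-np.sin(a),np.cos(a)])
cv2.imwrite('pics/st2b.png',cv2.resize(g['pixels'][130:270,170:350],None,fx=4,fy=4))
E
```

```text
time: 4.68
ee_pos: [614.3, 45.1, 70.2]
orientation: [-0.0, 0.966, 0.257, -0.002]
ft_force: [0.5, 0.2, 0.3]
finger_gap: 87.9
time: 4.93
ee_pos: [616.8, 45.5, 73.9]
orientation: [0.0, 0.966, 0.257, 0.001]
ft_force: [-0.5, -0.2, -0.3]
finger_gap: 88.0
[616.66154627  45.71089784  73.75998577] jaw yaw -60.20490982766917
[-0.86154627 -1.91089784] -1.692982562492214 -1.2359622133527102
```

View pics/wt2.png

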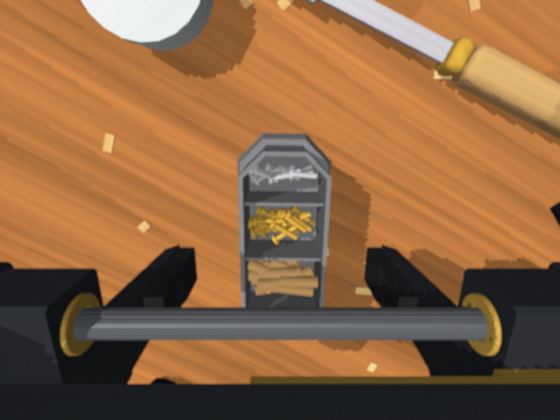

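View pics/st2b.png

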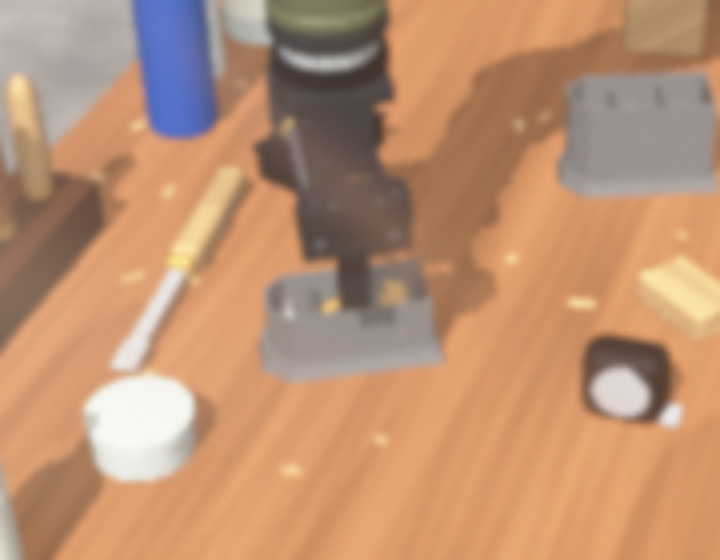

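The tray sits between the jaws: body columns 240–328, fingers at 195 and 367. I'll descend and grip.

```bash
python3 -m inch '{"dr":[[0,0,0],[0,0,0],[0,0,0],[0,0,0],[0,0,0],[0,0,0],[0,0,0],[0,0,0],[0,0,0]],"dp":[[-1,-1.9,-10],[0,0,-15],[0,0,-15],[0,0,-10],[0,0,-5.5],[0,0,0],[0,0,0],[0,0,0],[0,0,0]],"gripper":[1,1,1,1,1,1,1,1,1]}' 
python3 -c "
from h import *
print(robot.get_state()['ee_pos'])"
```

```text
time: 5.78
ee_pos: [615.6, 43.8, 18.0]
orientation: [0.0, 0.966, 0.257, 0.001]
ft_force: [0.7, -0.6, -0.1]
finger_gap: 88.3
[615.62156889  43.84276694  17.9801572 ]
```

```bash
python3 -m inch '{"dr":[[0,0,0],[0,0,0],[0,0,0],[0,0,0],[0,0,0],[0,0,0],[0,0,0],[0,0,0]],"dp":[[0,0,0],[0,0,0],[0,0,0],[0,0,0],[0,0,0],[0,0,0],[0,0,0],[0,0,0]],"gripper":[0.65,0.63,0.61,0.59,0.5,0.5,0.5,0.5]}' 30
python3 -m inch '{"dr":[[0,0,0],[0,0,0],[0,0,0],[0,0,0],[0,0,0],[0,0,0],[0,0,0],[0,0,0],[0,0,0],[0,0,0]],"dp":[[0,0,2],[0,0,4],[0,0,6],[0,0,8],[0,0,6],[0,0,4],[0,0,0],[0,0,0],[0,0,0],[0,0,0]],"gripper":[0.5,0.5,0.5,0.5,0.5,0.5,0.5,0.5,0.5,0.5]}'
python3 - <<'E'
from h import *
f=grab('wrist','wt3');g=grab('side','st3')
s=robot.get_state();print(s['ee_pos'],s['ft_force'],s['torque'],s['finger_gap'])
cv2.imwrite('pics/st3b.png',cv2.resize(g['pixels'][130:270,170:350],None,fx=4,fy=4))
E
```

```text
time: 6.45
ee_pos: [615.3, 43.6, 17.3]
orientation: [0.0, 0.966, 0.257, 0.0]
ft_force: [0.0, -0.6, 0.5]
finger_gap: 51.7
time: 7.28
ee_pos: [614.7, 43.8, 46.9]
orientation: [-0.0, 0.966, 0.257, -0.0]
ft_force: [0.1, -0.4, -3.5]
finger_gap: 52.1
[614.7438711   43.79373707  46.9034167 ] [-0.62707523  0.21146308 -2.89420062] [0.05473869 0.1166352  0.02569255] 51.66183312359581
```

View pics/wt3.png

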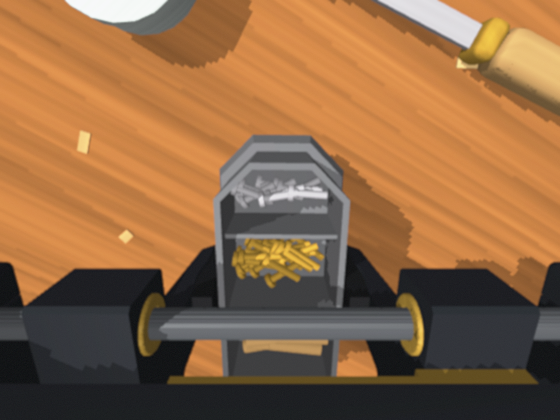

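View pics/st3b.png

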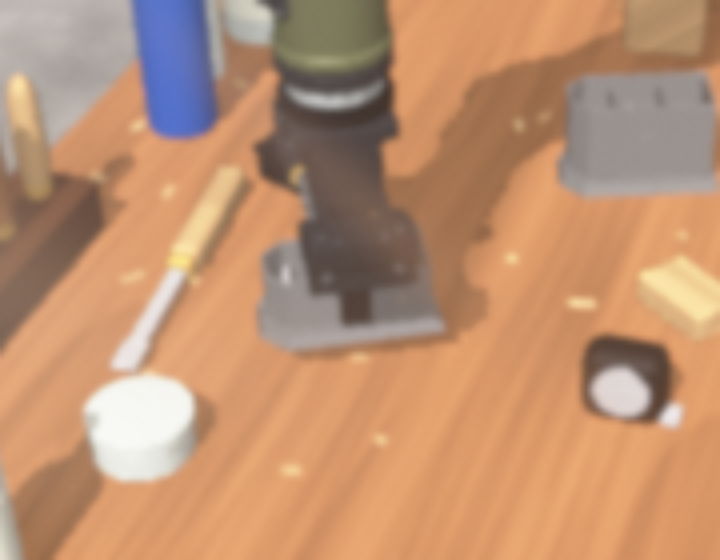

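The tray is lifted and looks level, with 30 N grip, a 52 mm gap and about 3 N of load. In the wrist view its cut end runs from the skirt edge at row 137 to the rim edge at about row 163. I'll check the in-hand tilt and offset.

```bash
python3 - <<'E'
from h import *
f=load('wt3')
for zz in(46.9,):
  overlay('wt3','ov3',np.array([615.0,44.0]),29.6,zz+32,zz-17,(150,80),(200,150))
E
```

```text
[[306, 1284], [257, 481], [402, 335], [664, 336], [806, 484], [747, 1285]]
[[315, 1042], [279, 360], [413, 220], [647, 221], [779, 362], [735, 1043]]
```

View pics/ov3.png

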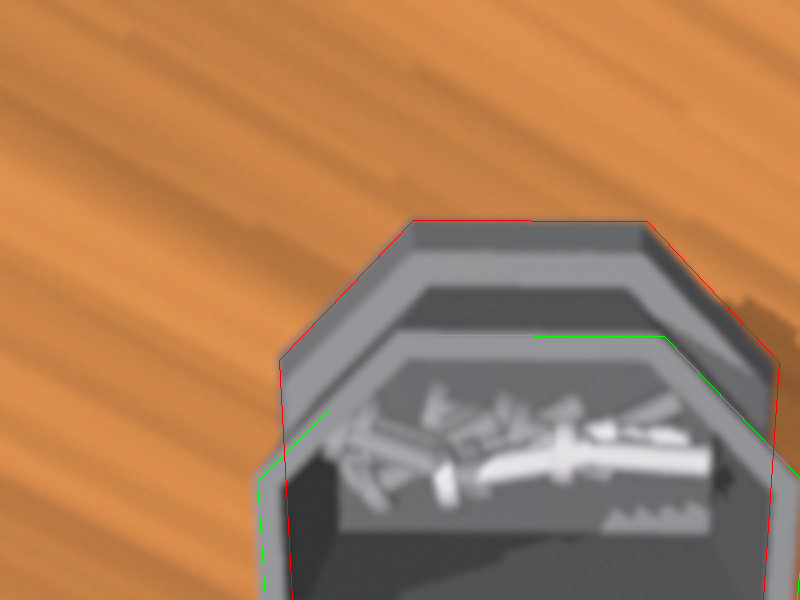

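Outlines match with the tray centred on the TCP and level. I'll raise it and carry it smoothly.

```bash
python3 -m inch '{"dr":[[0,0,0],[0,0,0],[0,0,0],[0,0,0],[0,0,0],[0,0,0],[0,0,0],[0,0,0]],"dp":[[0,0,5],[0,0,10],[0,0,15],[0,0,20],[0,0,20],[0,0,15],[0,0,10],[0,0,5]],"gripper":[0.5,0.5,0.5,0.5,0.5,0.5,0.5,0.5]}' 
python3 -m inch '{"dr":[[0,0,-0.6],[0,0,-0.6],[0,0,-0.6],[0,0,-0.6],[0,0,-0.6],[0,0,-0.6],[0,0,-0.6],[0,0,-0.6],[0,0,-0.6],[0,0,-0.6]],"dp":[[-1.4,-2.8,0],[-4.2,-8.4,0],[-6.9,-13.9,0],[-9.7,-19.5,0],[-11.1,-22.3,0],[-11.1,-22.3,0],[-11.1,-22.3,0],[-11.1,-22.3,0],[-11.1,-22.3,0],[-11.1,-22.3,0]],"gripper":[0.5,0.5,0.5,0.5,0.5,0.5,0.5,0.5,0.5,0.5]}' 
python3 -m inch '{"dr":[[0,0,-0.4],[0,0,-0.4],[0,0,-0.4],[0,0,-0.4],[0,0,-0.4],[0,0,-0.4],[0,0,-0.3],[0,0,0],[0,0,0],[0,0,0]],"dp":[[-11.1,-22.3,0],[-11.1,-22.3,0],[-9.7,-19.5,0],[-8.3,-16.7,0],[-5.6,-11.1,0],[-2.8,-5.6,0],[-1.4,-2.8,0],[0,0,0],[0,0,0],[0,0,0]],"gripper":[0.5,0.5,0.5,0.5,0.5,0.5,0.5,0.5,0.5,0.5]}' 
python3 -m inch '{"dr":[[0,0,0],[0,0,0],[0,0,0]],"dp":[[0,0,0],[0,0,0],[0,0,0]],"gripper":[0.5,0.5,0.5]}' 
python3 - <<'E'
from h import *
f=grab('wrist','wt4')
s=robot.get_state();t=rot(s['orientation']);print(s['ee_pos'],np.degrees(np.arctan2(t[1,1],t[0,1]))+90,t[:,2],s['finger_gap'])
E
```

```text
time: 8.05
ee_pos: [615.9, 43.8, 149.5]
orientation: [0.0, 0.966, 0.257, 0.002]
ft_force: [-0.9, -0.3, -3.7]
finger_gap: 51.8
time: 8.88
ee_pos: [523.5, -137.2, 146.4]
orientation: [0.0, 0.979, 0.205, -0.001]
ft_force: [-0.7, 0.4, -3.5]
finger_gap: 51.4
time: 9.72
ee_pos: [476.9, -233.5, 147.1]
orientation: [-0.0, 0.983, 0.184, 0.0]
ft_force: [0.2, 1.2, -3.6]
finger_gap: 51.8
time: 9.97
ee_pos: [476.5, -234.3, 147.2]
orientation: [-0.0, 0.983, 0.184, 0.0]
ft_force: [0.1, -0.4, -3.3]
finger_gap: 51.3
[ 476.4531077  -234.50164233  147.25394487] 21.144501090823425 [ 1.35789278e-04  1.64391501e-06 -9.99999991e-01] 51.93217012340829
```

View pics/wt4.png

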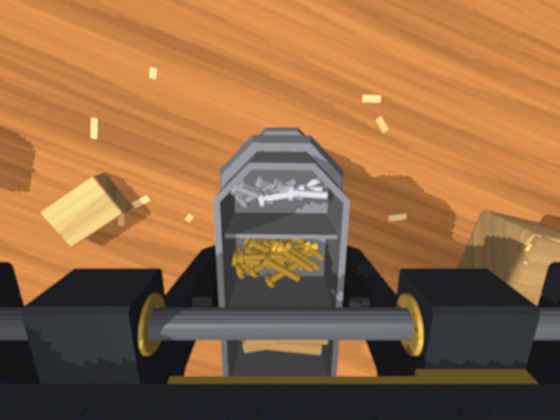

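The base's skirt peeks out symmetrically beyond the held tray, at row 128 and columns 262–300. I'll lower to just above the rim and check from the other cameras.

```bash
python3 -m inch '{"dr":[[0,0,-0.2],[0,0,0],[0,0,0],[0,0,0],[0,0,0],[0,0,0],[0,0,0],[0,0,0]],"dp":[[-0.3,-0.5,-5],[0,0,-10],[0,0,-12],[0,0,-10],[0,0,-7],[0,0,-3],[0,0,0],[0,0,0]],"gripper":[0.5,0.5,0.5,0.5,0.5,0.5,0.5,0.5]}' 
python3 - <<'E'
from h import *
f=grab('side','st5');g=grab('scene','sc5')
s=robot.get_state();t=rot(s['orientation']);print(s['ee_pos'],np.degrees(np.arctan2(t[1,1],t[0,1]))+90,s['ft_force'])
a=cv2.resize(f['pixels'][110:190,290:380],None,fx=4,fy=4,interpolation=cv2.INTER_CUBIC)
b=cv2.resize(g['pixels'][120:200,180:270],None,fx=4,fy=4,interpolation=cv2.INTER_CUBIC)
cv2.imwrite('pics/c5.png',np.hstack([a,b]))
E
```

```text
time: 10.68
ee_pos: [476.0, -235.5, 100.1]
orientation: [0.0, 0.983, 0.181, -0.0]
ft_force: [-0.4, 0.4, -2.7]
finger_gap: 51.6
[ 476.25253988 -235.55489427  100.63777326] 20.899297213403855 [-0.04134294  0.92975977 -3.6676586 ]
```

View pics/c5.png

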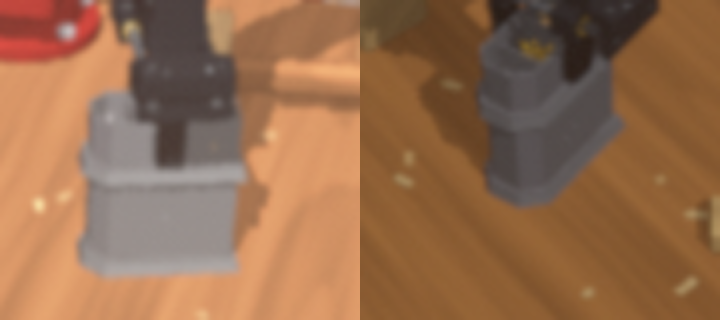

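Both views show the tray squarely above the base with the cut corners matching. I'll descend slowly and watch the force.

```bash
python3 -m inch '{"dr":[[0,0,0],[0,0,0],[0,0,0],[0,0,0],[0,0,0],[0,0,0]],"dp":[[0,0.3,-2],[0,0,-2],[0,0,-2],[0,0,-2],[0,0,-2],[0,0,0]],"gripper":[0.5,0.5,0.5,0.5,0.5,0.5]}' 
python3 -m inch '{"dr":[[0,0,0],[0,0,0],[0,0,0],[0,0,0]],"dp":[[0,0,-1.5],[0,0,-1.5],[0,0,0],[0,0,0]],"gripper":[0.5,0.5,0.5,0.5]}'
```

```text
time: 11.28
ee_pos: [475.7, -234.9, 89.8]
orientation: [-0.0, 0.983, 0.181, -0.0]
ft_force: [-0.3, 0.2, -3.4]
finger_gap: 51.4
time: 11.62
ee_pos: [475.9, -235.1, 87.2]
orientation: [0.0, 0.983, 0.181, -0.0]
ft_force: [0.0, 0.3, -3.6]
finger_gap: 51.9
```

No contact while already 7 mm into the skirt, so I'll continue.

```bash
python3 -m inch '{"dr":[[0,0,0],[0,0,0],[0,0,0],[0,0,0]],"dp":[[0,0,-1],[0,0,-1],[0,0,-0.5],[0,0,0]],"gripper":[0.5,0.5,0.5,0.5]}' 
python3 -m inch '{"dr":[[0,0,0],[0,0,0],[0,0,0],[0,0,0]],"dp":[[0,0,-0.7],[0,0,-0.5],[0,0,0],[0,0,0]],"gripper":[0.5,0.5,0.5,0.5]}'
```

```text
time: 11.95
ee_pos: [475.9, -235.0, 84.6]
orientation: [-0.0, 0.983, 0.181, -0.0]
ft_force: [-0.8, 0.6, -3.9]
finger_gap: 51.8
time: 12.28
ee_pos: [475.9, -235.1, 83.5]
orientation: [0.0, 0.983, 0.181, -0.0]
ft_force: [-1.0, 0.7, -3.2]
finger_gap: 52.0
```

```bash
python3 -m inch '{"dr":[[0,0,0],[0,0,0],[0,0,0]],"dp":[[0,0,-0.5],[0,0,0],[0,0,0]],"gripper":[0.5,0.5,0.5]}' 
python3 -m inch '{"dr":[[0,0,0],[0,0,0],[0,0,0]],"dp":[[0,0,-0.5],[0,0,0],[0,0,0]],"gripper":[0.5,0.5,0.5]}'
```

```text
time: 12.53
ee_pos: [476.0, -235.1, 83.2]
orientation: [0.0, 0.983, 0.181, 0.0]
ft_force: [-0.8, 0.2, -0.2]
finger_gap: 51.9
time: 12.78
ee_pos: [476.0, -235.1, 83.2]
orientation: [0.0, 0.983, 0.181, 0.0]
ft_force: [-1.3, 0.5, 6.3]
finger_gap: 51.8
```

Contact is firm at z 83.2, which is fully home. I'll release and look.

```bash
python3 -m inch '{"dr":[[0,0,0],[0,0,0],[0,0,0],[0,0,0],[0,0,0],[0,0,0],[0,0,0],[0,0,0]],"dp":[[0,0,0.5],[0,0,0],[0,0,0],[0,0,0],[0,0,0],[0,0,0],[0,0,0],[0,0,0]],"gripper":[0.5,0.62,0.66,0.75,0.85,1,1,1]}' 
python3 -m inch '{"dr":[[0,0,0],[0,0,0],[0,0,0],[0,0,0],[0,0,0],[0,0,0],[0,0,0],[0,0,0],[0,0,0],[0,0,0]],"dp":[[0,0,5],[0,0,10],[0,0,20],[0,0,25],[0,0,25],[0,0,25],[0,0,25],[0,0,25],[0,0,15],[0,0,5]],"gripper":[1,1,1,1,1,1,1,1,1,1]}' 
python3 - <<'E'
from h import *
f=grab('side','st6');g=grab('scene','sc6');grab('wrist','w6')
a=cv2.resize(f['pixels'][110:190,290:380],None,fx=4,fy=4,interpolation=cv2.INTER_CUBIC)
b=cv2.resize(g['pixels'][120:200,180:270],None,fx=4,fy=4,interpolation=cv2.INTER_CUBIC)
cv2.imwrite('pics/c6.png',np.hstack([a,b]))
s=robot.get_state();print(s['ee_pos'])
E
```

```text
time: 13.45
ee_pos: [475.9, -235.1, 83.0]
orientation: [0.0, 0.983, 0.181, 0.0]
ft_force: [0.1, 0.1, -0.1]
finger_gap: 87.3
time: 14.28
ee_pos: [477.1, -235.8, 266.5]
orientation: [0.002, 0.983, 0.181, 0.002]
ft_force: [-0.3, 0.5, -0.2]
finger_gap: 88.0
[ 475.65944539 -234.86773258  263.10703652]
```

View pics/c6.png

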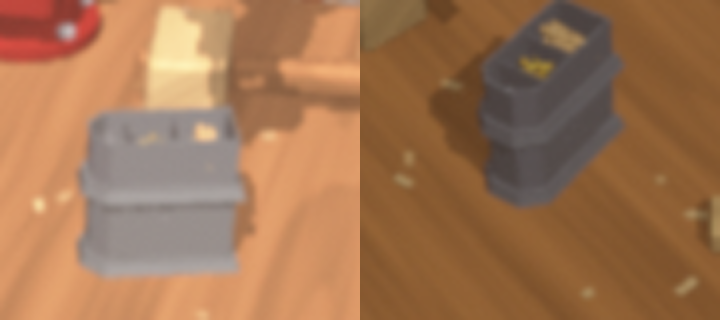

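View pics/w6.png

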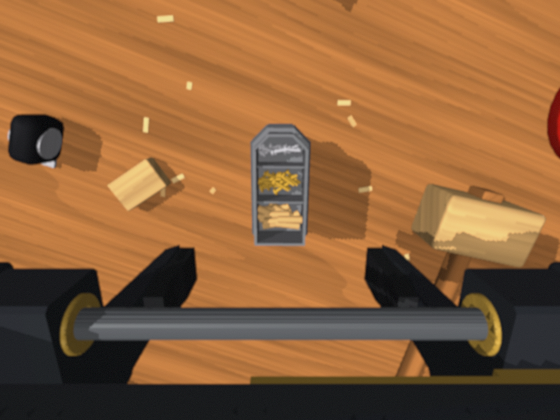

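The tray is seated level with the cut corners stacked, and nothing has spilled. Now a rough lid pose from the scene and side views.

```bash
python3 - <<'E'
from h import *
c,s=load('scene0'),load('side0')
A=plane(c,333,299,8);B=plane(c,326,259.6,12);print(A,B,(A+B)/2,np.degrees(np.arctan2(*(A-B)[1::-1])))
# side crop offset 220,260 x5, image x offset 375
q=lambda x,y:(220+(x-375)/5,260+y/5)
A=plane(s,*q(465,238),6);B=plane(s,*q(655,92),12);print(A,B,(A+B)/2,np.degrees(np.arctan2(*(A-B)[1::-1])))
print(fit(load('w6'),[(256.3,244.3),(305.7,244.3)],(0,0),1,116,use=[0,5]))
overlay('w6','ov6',*fit(load('w6'),[(256.3,244.3),(305.7,244.3)],(0,0),1,116,use=[0,5])[:2],116,67,(180,110),(200,150))
E
```

```text
[553.63159324 366.55206394   8.        ] [488.87904365 263.73054483  12.        ] [521.25531845 315.14130438  10.        ] 57.799049056243746
[536.29331181 366.6738303    6.        ] [482.63487123 263.31345831  12.        ] [509.46409152 314.99364431   9.        ] 62.56439600763559
(array([ 477.77452655, -235.26685343]), np.float64(20.87323422451254), np.float64(0.9751145505410672), [[0.2, -0.6], [-0.2, 0.6]])
[[304, 539], [295, 152], [354, 90], [458, 90], [517, 152], [507, 539]]
[[293, 494], [284, 122], [350, 53], [461, 53], [527, 122], [516, 494]]
```

View pics/ov6.png

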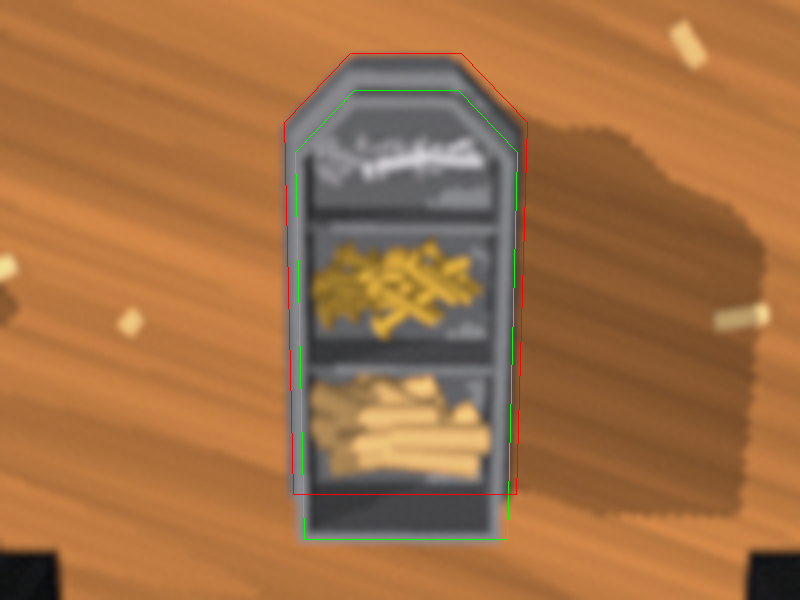

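```bash
python3 -m inch '{"dr":[[0,0,1.95],[0,0,1.95],[0,0,1.95],[0,0,1.95],[0,0,1.95],[0,0,1.95],[0,0,1.95],[0,0,1.95],[0,0,1.95],[0,0,1.95]],"dp":[[1,10,0],[1,20,0],[1,30,0],[1,30,-4],[1,30,-4],[1,30,-4],[1,30,-4],[1,30,-4],[1,30,-4],[1,30,-4]],"gripper":[1,1,1,1,1,1,1,1,1,1]}' 
python3 -m inch '{"dr":[[0,0,1.95],[0,0,1.95],[0,0,1.95],[0,0,1.95],[0,0,1.95],[0,0,1.95],[0,0,1.95],[0,0,1.95],[0,0,1.95],[0,0,1.95]],"dp":[[1,30,-4],[1,30,-4],[1,30,-4],[1,30,-4],[1,30,-4],[1,30,-4],[1,30,-4],[1,20,-4],[1,12,-2],[1,6,0]],"gripper":[1,1,1,1,1,1,1,1,1,1]}' 
python3 -m inch '{"dr":[[0,0,0],[0,0,0],[0,0,0],[0,0,0]],"dp":[[0,0,0],[0,0,0],[0,0,0],[0,0,0]],"gripper":[1,1,1,1]}' 
python3 - <<'E'
from h import *
f=grab('wrist','wl1');g=grab('scene','sc7')
s=robot.get_state();t=rot(s['orientation']);print(s['ee_pos'],np.degrees(np.arctan2(t[1,1],t[0,1]))+90,s['joint_positions'])
cv2.imwrite('pics/wl1b.png',cv2.resize(f['pixels'][80:230,180:380],None,fx=4,fy=4,interpolation=cv2.INTER_CUBIC))
print(fit(load('w6'),[(300,542),(499,542)],(180,110),4,116,use=[0,5]))
E
```

```text
time: 15.27
ee_pos: [484.5, 37.1, 233.7]
orientation: [-0.001, 0.938, 0.347, -0.001]
ft_force: [1.1, -0.8, -0.5]
finger_gap: 88.1
time: 16.1
ee_pos: [494.2, 285.0, 199.5]
orientation: [-0.0, 0.865, 0.502, -0.001]
ft_force: [-0.3, -0.7, 0.3]
finger_gap: 88.0
time: 16.43
ee_pos: [496.3, 281.1, 201.3]
orientation: [0.001, 0.867, 0.498, -0.0]
ft_force: [-0.1, -1.3, 0.4]
finger_gap: 88.2
[496.20926442 281.73511699 201.32734589] 59.795717572601234 [-0.57590886  0.66222568 -0.03641091  1.77776973  0.03559232  0.7022025
 -1.15896856]
(array([ 476.36845818, -234.15596976]), np.float64(20.87283582757184), np.float64(0.9828153214032835), [[0.2, -0.4], [-0.2, 0.4]])
```

View pics/wl1.png

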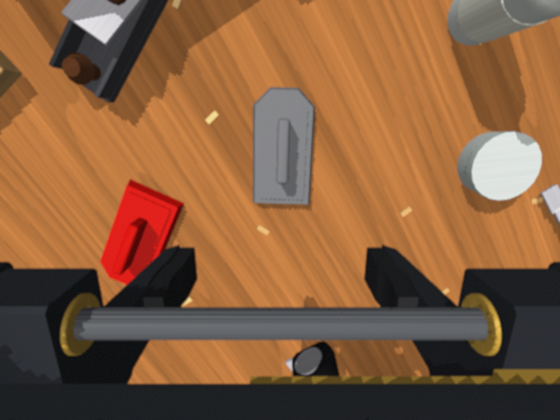

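View pics/wl1b.png

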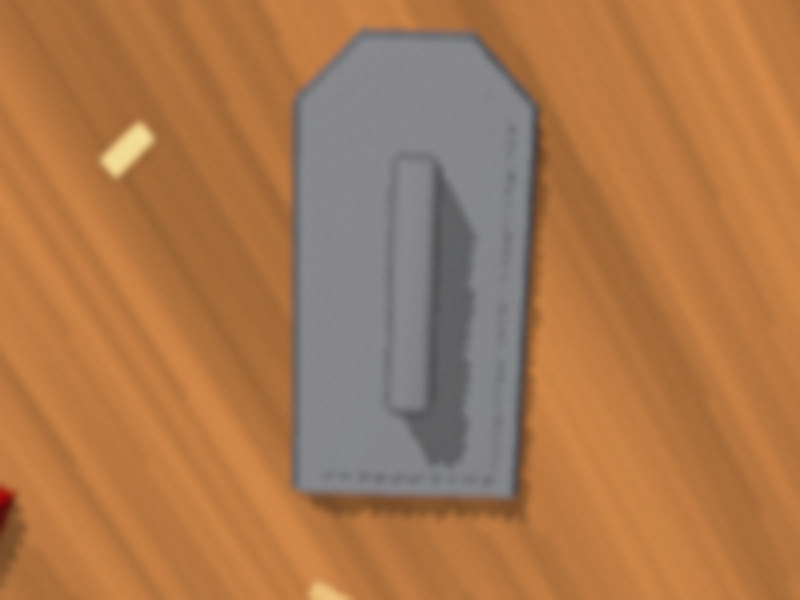

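The view shows the grey lid at about (283,148), cut end up, with the red look-alike at (140,235). I'll fit the skirt outline and the rib top.

```bash
python3 - <<'E'
from h import *
f=load('wl1')
P=[(295,490),(296,97),(362,33),(475,33),(537,104),(515,497)]
for z in (4,10): print(z,fit(f,P,(180,80),4,z,body=SK))
RB=np.array([(-32,6),(32,6),(32,-6),(-32,-6)],float)
print('rib',fit(f,[(386,412),(394,154),(437,154),(428,412)],(180,80),4,40,body=RB))
E
```

```text
4 (array([516.51723577, 312.81785666]), np.float64(58.203920582302985), np.float64(0.9821984736567319), [[1.7, 0.2], [1.3, -0.4], [-0.6, -1.5], [-0.7, -0.5], [-1.0, 1.0], [-0.8, 1.3]])
10 (array([516.66538687, 313.17502498]), np.float64(58.203920582303), np.float64(0.9649866790472444), [[2.9, 1.0], [1.5, -1.2], [-0.8, -2.3], [-1.3, -1.1], [-1.7, 0.8], [-0.6, 2.7]])
rib (array([516.70578894, 313.83337171]), np.float64(58.0401787235628), np.float64(0.9745008424486301), [[0.9, 0.1], [0.3, -1.2], [-1.0, -0.0], [-0.2, 1.1]])
```

```bash
python3 -m inch '{"dr":[[0,0,-0.2],[0,0,-0.2],[0,0,-0.2],[0,0,-0.2],[0,0,-0.2],[0,0,-0.2],[0,0,-0.2],[0,0,-0.25],[0,0,0],[0,0,0]],"dp":[[3,5,-15],[3,5,-18],[3,5,-20],[3,5,-20],[3,5,-20],[3,4,-18],[2.4,2.8,-15],[0,0,-10],[0,0,-5],[0,0,0]],"gripper":[1,1,1,1,0.8,0.6,0.6,0.6,0.6,0.6]}' 
python3 -m inch '{"dr":[[0,0,0],[0,0,0],[0,0,0]],"dp":[[0,0,0],[0,0,0],[0,0,0]],"gripper":[0.6,0.6,0.6]}' 
python3 - <<'E'
from h import *
f=grab('wrist','wl2')
s=robot.get_state();t=rot(s['orientation']);print(s['ee_pos'],np.degrees(np.arctan2(t[1,1],t[0,1]))+90)
a=np.radians(58.1);d=np.array([516.6,313.4])-s['ee_pos'][:2];print(d,d@[np.cos(a),np.sin(a)],d@[-np.sin(a),np.cos(a)])
E
```

```text
time: 17.37
ee_pos: [515.8, 313.8, 59.3]
orientation: [0.0, 0.874, 0.487, -0.001]
ft_force: [0.3, 0.0, -0.6]
finger_gap: 53.2
time: 17.62
ee_pos: [516.9, 314.9, 61.1]
orientation: [-0.0, 0.874, 0.487, 0.001]
ft_force: [-0.8, -0.1, -0.9]
finger_gap: 53.1
[516.76840096 314.87920804  60.96266795] 58.24357382577575
[-0.16840096 -1.47920804] -1.344795274551111 -0.6387025842847933
```

View pics/wl2.png

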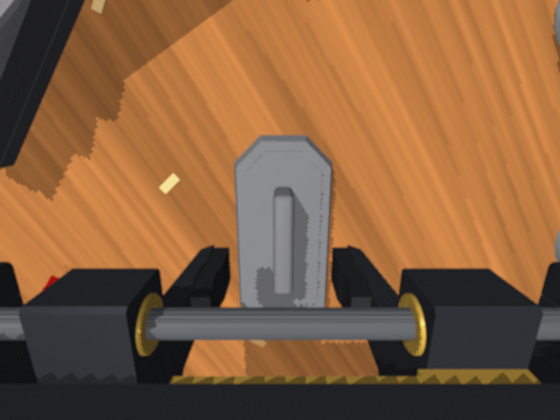

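The rib at column 283 is centred between the fingers, which sit at 229 and 333. I'll descend and grip.

```bash
python3 -m inch '{"dr":[[0,0,0],[0,0,0],[0,0,0],[0,0,0],[0,0,0],[0,0,0],[0,0,0],[0,0,0]],"dp":[[-0.1,-1.4,-8],[0,0,-12],[0,0,-12],[0,0,-7],[0,0,-4],[0,0,0],[0,0,0],[0,0,0]],"gripper":[0.6,0.6,0.6,0.6,0.6,0.6,0.6,0.6]}' 
python3 -m inch '{"dr":[[0,0,0],[0,0,0],[0,0,0],[0,0,0],[0,0,0],[0,0,0],[0,0,0],[0,0,0],[0,0,0],[0,0,0]],"dp":[[0,0,0],[0,0,0],[0,0,0],[0,0,0],[0,0,0],[0,0,0],[0,0,0],[0,0,0],[0,0,0],[0,0,0]],"gripper":[0.4,0.3,0.22,0.18,0.16,0.14,0.1,0.1,0.1,0.1]}' 20
```

```text
time: 18.33
ee_pos: [516.5, 313.5, 17.2]
orientation: [0.0, 0.874, 0.487, 0.0]
ft_force: [0.5, -0.4, 0.2]
finger_gap: 52.6
time: 19.17
ee_pos: [516.3, 313.3, 17.1]
orientation: [0.0, 0.874, 0.487, 0.0]
ft_force: [-0.4, -0.6, 1.3]
finger_gap: 11.9
```

```bash
python3 -m inch '{"dr":[[0,0,0],[0,0,0],[0,0,0],[0,0,0],[0,0,0],[0,0,0],[0,0,0],[0,0,0],[0,0,0],[0,0,0]],"dp":[[0,0,3],[0,0,8],[0,0,15],[0,0,25],[0,0,30],[0,0,30],[0,0,25],[0,0,15],[0,0,7],[0,0,2]],"gripper":[0.1,0.1,0.1,0.1,0.1,0.1,0.1,0.1,0.1,0.1]}' 
python3 -m inch '{"dr":[[0,0,0],[0,0,0],[0,0,0]],"dp":[[0,0,0],[0,0,0],[0,0,0]],"gripper":[0.1,0.1,0.1]}' 
python3 - <<'E'
from h import *
f=grab('wrist','wl3');g=grab('side','sl3')
s=robot.get_state();t=rot(s['orientation']);p=s['ee_pos'];y=np.degrees(np.arctan2(t[1,1],t[0,1]))+90;print(p,y,s['finger_gap'],s['ft_force'])
OUT[:]=SK
overlay('wl3','ovl3',p[:2],y,p[2]-17.1+10,p[2]-17.1,(150,80),(200,150))
cv2.imwrite('pics/sl3b.png',cv2.resize(g['pixels'][120:300,180:380],None,fx=3,fy=3))
E
```

```text
time: 20.0
ee_pos: [516.7, 313.7, 178.7]
orientation: [-0.0, 0.874, 0.487, 0.001]
ft_force: [-0.2, 0.9, -1.0]
finger_gap: 11.8
time: 20.25
ee_pos: [515.4, 312.8, 175.7]
orientation: [0.0, 0.874, 0.487, -0.001]
ft_force: [0.3, -0.4, -1.8]
finger_gap: 11.8
[515.66171391 312.92890586 175.87635896] 58.25243162898282 11.290883655145754 [-0.01770439  0.01814236 -0.73222246]
[[310, 1092], [266, 380], [408, 231], [657, 231], [798, 381], [751, 1093]]
[[320, 1045], [282, 366], [415, 225], [649, 225], [782, 366], [740, 1045]]
```

View pics/ovl3.png

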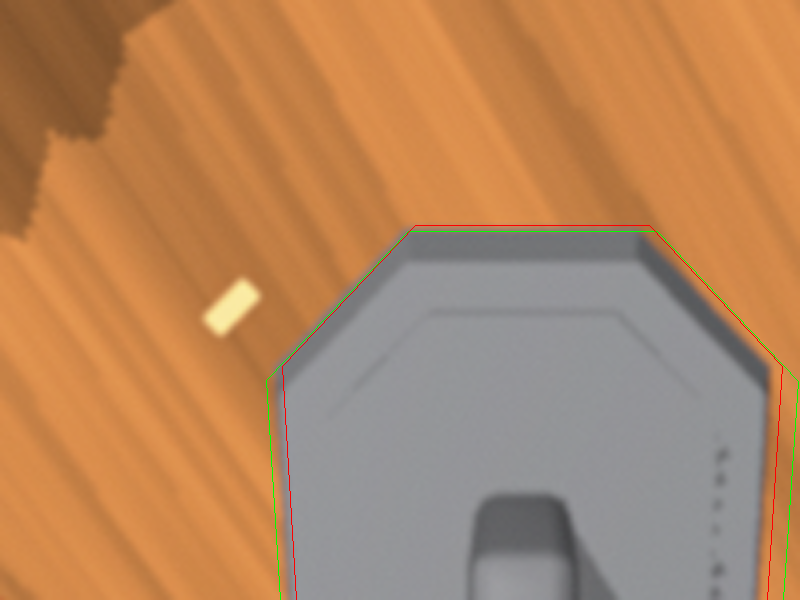

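View pics/sl3b.png

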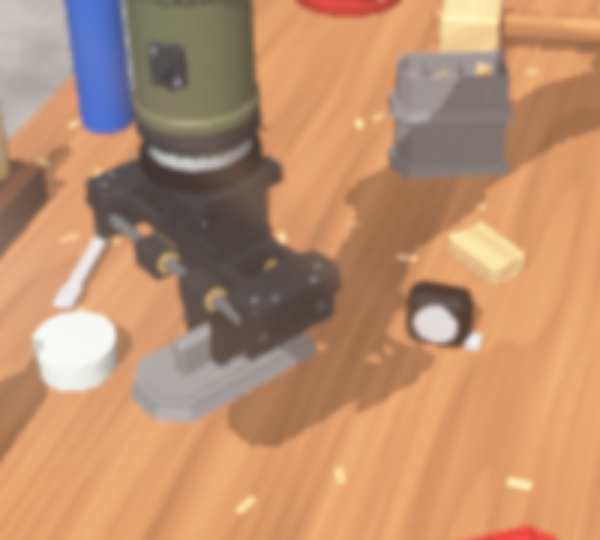

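The lid is held level, cut end forward, about 1 mm off the TCP. Now I'll carry it over to the stack.

```bash
python3 -m inch '{"dr":[[0,0,-1.85],[0,0,-1.85],[0,0,-1.85],[0,0,-1.85],[0,0,-1.85],[0,0,-1.85],[0,0,-1.85],[0,0,-1.85],[0,0,-1.85],[0,0,-1.85]],"dp":[[-1.9,-10,0],[-1.9,-20,0],[-1.9,-30,0],[-1.9,-30,0],[-1.9,-30,0],[-1.9,-30,0],[-1.9,-30,0],[-1.9,-30,0],[-1.9,-30,0],[-1.9,-30,0]],"gripper":[0.1,0.1,0.1,0.1,0.1,0.1,0.1,0.1,0.1,0.1]}' 
python3 -m inch '{"dr":[[0,0,-1.85],[0,0,-1.85],[0,0,-1.85],[0,0,-1.85],[0,0,-1.85],[0,0,-1.85],[0,0,-1.85],[0,0,-1.85],[0,0,-1.85],[0,0,-1.85]],"dp":[[-1.9,-30,0],[-1.9,-30,0],[-1.9,-30,0],[-1.9,-30,0],[-1.9,-30,0],[-1.9,-30,0],[-1.9,-30,0],[-1.9,-30,0],[-1.9,-20,0],[-1.9,-10,0]],"gripper":[0.1,0.1,0.1,0.1,0.1,0.1,0.1,0.1,0.1,0.1]}' 
python3 -m inch '{"dr":[[0,0,-0.3],[0,0,0],[0,0,0],[0,0,0],[0,0,0],[0,0,0]],"dp":[[0,-6,0],[0,-2.4,0],[0,0,0],[0,0,0],[0,0,0],[0,0,0]],"gripper":[0.1,0.1,0.1,0.1,0.1,0.1]}' 
python3 - <<'E'
from h import *
f=grab('wrist','wl4')
s=robot.get_state();t=rot(s['orientation']);p=s['ee_pos'];y=np.degrees(np.arctan2(t[1,1],t[0,1]))+90;print(p,y,s['finger_gap'],t[:,2])
OUT[:]=SK
overlay('wl4','ovl4',p[:2],y,66,p[2]-17.1,(150,80),(200,150))
E
```

```text
time: 21.18
ee_pos: [496.4, 41.1, 176.9]
orientation: [0.0, 0.941, 0.338, -0.0]
ft_force: [0.8, -0.8, -0.7]
finger_gap: 11.7
time: 22.02
ee_pos: [476.7, -230.9, 176.9]
orientation: [0.001, 0.984, 0.18, -0.0]
ft_force: [0.3, 0.3, -1.0]
finger_gap: 12.2
time: 22.52
ee_pos: [478.5, -233.8, 177.0]
orientation: [-0.0, 0.983, 0.183, 0.0]
ft_force: [0.1, -0.2, -0.8]
finger_gap: 11.6
[ 478.48640538 -234.05863714  177.06370194] 21.052060043356093 11.510075670813144 [ 6.76208548e-05  3.92155372e-04 -9.99999921e-01]
[[382, 757], [366, 283], [453, 192], [601, 192], [688, 283], [670, 758]]
[[318, 1044], [279, 364], [413, 224], [646, 224], [779, 365], [737, 1045]]
```

View pics/ovl4.png

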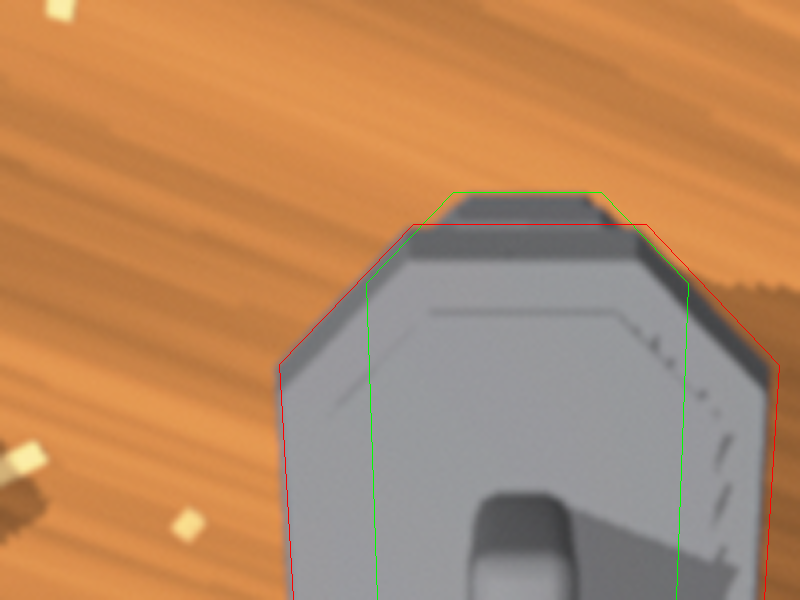

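```bash
python3 - <<'E'
from h import *
OUT[:]=SK
overlay('wl4','ovl5',np.array([476.1,-235.0]),20.95,70,4,(150,80),(200,150))
im=cv2.imread('pics/ovl5.png')[130:330,250:800]
cv2.imwrite('pics/ovl5b.png',cv2.resize(im,(800,290)))
E
```

```text
[[380, 776], [364, 298], [452, 206], [603, 206], [691, 299], [671, 776]]
[[407, 658], [396, 265], [467, 192], [587, 192], [657, 266], [644, 659]]
```

View pics/ovl5b.png

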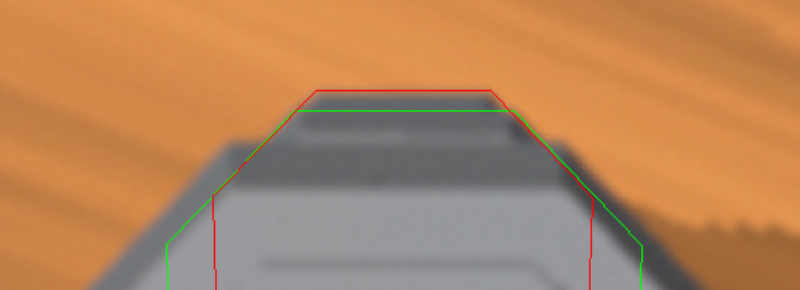

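The base skirt agrees with the stored pose, and the lid sits about 1 mm to +y in the hand. I'll correct for that and lower to 7 mm above the rim.

```bash
python3 -m inch '{"dr":[[0,0,-0.1],[0,0,0],[0,0,0],[0,0,0],[0,0,0],[0,0,0],[0,0,0],[0,0,0]],"dp":[[-1.6,-1.7,-5],[0,0,-10],[0,0,-10],[0,0,-7],[0,0,-4],[0,0,-1],[0,0,0],[0,0,0]],"gripper":[0.1,0.1,0.1,0.1,0.1,0.1,0.1,0.1]}' 
python3 - <<'E'
from h import *
f=grab('side','st7');g=grab('scene','sc8')
s=robot.get_state();t=rot(s['orientation']);print(s['ee_pos'],np.degrees(np.arctan2(t[1,1],t[0,1]))+90,s['ft_force'])
a=cv2.resize(f['pixels'][100:190,290:380],None,fx=4,fy=4,interpolation=cv2.INTER_CUBIC)
b=cv2.resize(g['pixels'][110:200,180:270],None,fx=4,fy=4,interpolation=cv2.INTER_CUBIC)
cv2.imwrite('pics/c7.png',np.hstack([a,b]))
E
```

```text
time: 23.23
ee_pos: [476.7, -236.8, 140.1]
orientation: [0.0, 0.983, 0.181, 0.0]
ft_force: [0.1, 0.9, -1.0]
finger_gap: 11.8
[ 476.88116112 -236.90634302  140.36359193] 20.850042969915776 [ 0.12069698  0.0416589  -0.31184322]
```

View pics/c7.png

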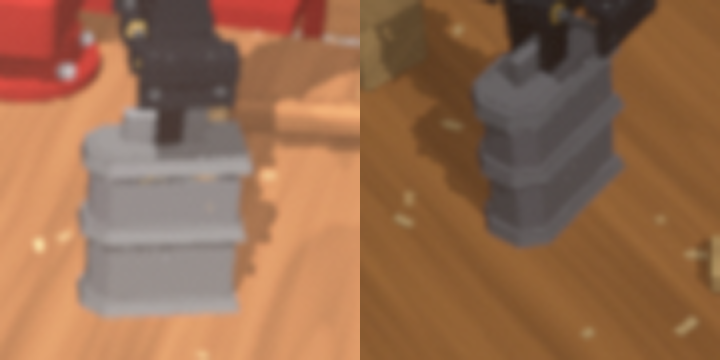

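The lid is well aligned above the stack. I'll shift +1.1 mm in y to reach the target, then lower slowly.

```bash
python3 -m inch '{"dr":[[0,0,0],[0,0,0],[0,0,0],[0,0,0],[0,0,0],[0,0,0],[0,0,0],[0,0,0]],"dp":[[0,1.1,-2],[0,0,-2],[0,0,-2],[0,0,-2],[0,0,-2],[0,0,-2],[0,0,0],[0,0,0]],"gripper":[0.1,0.1,0.1,0.1,0.1,0.1,0.1,0.1]}' 
python3 -m inch '{"dr":[[0,0,0],[0,0,0],[0,0,0],[0,0,0],[0,0,0]],"dp":[[0,0,-1],[0,0,-1],[0,0,-1],[0,0,0],[0,0,0]],"gripper":[0.1,0.1,0.1,0.1,0.1]}'
```

```text
time: 24.0
ee_pos: [476.5, -235.6, 127.9]
orientation: [-0.0, 0.983, 0.181, -0.0]
ft_force: [0.2, 0.1, -0.9]
finger_gap: 11.7
time: 24.42
ee_pos: [476.6, -235.7, 125.0]
orientation: [0.0, 0.983, 0.181, -0.0]
ft_force: [-0.7, -0.5, -1.3]
finger_gap: 11.9
```

```bash
python3 -m inch '{"dr":[[0,0,0],[0,0,0],[0,0,0],[0,0,0]],"dp":[[0,0,-0.8],[0,0,-0.7],[0,0,0],[0,0,0]],"gripper":[0.1,0.1,0.1,0.1]}' 
python3 -m inch '{"dr":[[0,0,0],[0,0,0],[0,0,0]],"dp":[[0,0,-0.6],[0,0,0],[0,0,0]],"gripper":[0.1,0.1,0.1]}'
python3 -m inch '{"dr":[[0,0,0],[0,0,0],[0,0,0]],"dp":[[0,0,-0.5],[0,0,0],[0,0,0]],"gripper":[0.1,0.1,0.1]}'
```

```text
time: 24.75
ee_pos: [476.6, -235.6, 123.5]
orientation: [-0.0, 0.983, 0.181, -0.0]
ft_force: [-0.6, -0.2, -1.2]
finger_gap: 11.5
time: 25.0
ee_pos: [476.7, -235.7, 123.0]
orientation: [0.0, 0.983, 0.181, 0.0]
ft_force: [0.2, -0.0, -0.8]
finger_gap: 12.1
time: 25.25
ee_pos: [476.8, -235.7, 122.9]
orientation: [0.0, 0.983, 0.181, 0.0]
ft_force: [-1.2, 0.3, 5.9]
finger_gap: 11.6
```

Seated with firm contact at the expected height (122.9). I'll release, retreat straight up, and check.

```bash
python3 -m inch '{"dr":[[0,0,0],[0,0,0],[0,0,0],[0,0,0],[0,0,0],[0,0,0],[0,0,0],[0,0,0]],"dp":[[0,0,0.4],[0,0,0],[0,0,0],[0,0,0],[0,0,0],[0,0,0],[0,0,0],[0,0,0]],"gripper":[0.1,0.16,0.2,0.3,0.5,0.6,0.6,0.6]}' 
python3 -m inch '{"dr":[[0,0,0],[0,0,0],[0,0,0],[0,0,0],[0,0,0],[0,0,0],[0,0,0],[0,0,0],[0,0,0],[0,0,0]],"dp":[[0,0,5],[0,0,10],[0,0,20],[0,0,25],[0,0,25],[0,0,25],[0,0,25],[0,0,15],[0,0,5],[0,0,0]],"gripper":[0.6,0.6,0.6,0.6,0.7,0.8,0.9,1,1,1]}' 
python3 -m inch '{"dr":[[0,0,0],[0,0,0],[0,0,0]],"dp":[[0,0,0],[0,0,0],[0,0,0]],"gripper":[1,1,1]}' 
python3 - <<'E'
from h import *
f=grab('side','st9');g=grab('scene','sc9');w=grab('wrist','w9')
a=cv2.resize(f['pixels'][100:190,290:380],None,fx=4,fy=4,interpolation=cv2.INTER_CUBIC)
b=cv2.resize(g['pixels'][110:200,180:270],None,fx=4,fy=4,interpolation=cv2.INTER_CUBIC)
cv2.imwrite('pics/c9.png',np.hstack([a,b]))
OUT[:]=SK
overlay('w9','ov9',np.array([476.1,-235.0]),20.95,110,4,(180,110),(200,150))
s=robot.get_state();print(s['ee_pos'],s['time'])
E
```

```text
time: 25.92
ee_pos: [476.6, -235.7, 122.8]
orientation: [0.0, 0.983, 0.181, -0.0]
ft_force: [-1.2, 0.4, 0.1]
finger_gap: 49.3
time: 26.75
ee_pos: [477.3, -236.0, 279.6]
orientation: [0.001, 0.984, 0.181, 0.002]
ft_force: [-0.3, -0.8, -0.4]
finger_gap: 87.5
time: 27.0
ee_pos: [475.9, -235.4, 276.7]
orientation: [-0.001, 0.983, 0.181, -0.001]
ft_force: [-0.5, -0.1, -0.2]
finger_gap: 87.8
[[283, 537], [270, 135], [342, 60], [465, 59], [537, 135], [525, 537]]
[[311, 416], [303, 105], [358, 48], [449, 48], [504, 105], [497, 416]]
[ 476.25422817 -235.5018304   277.05908665] 27.15
```

View pics/c9.png

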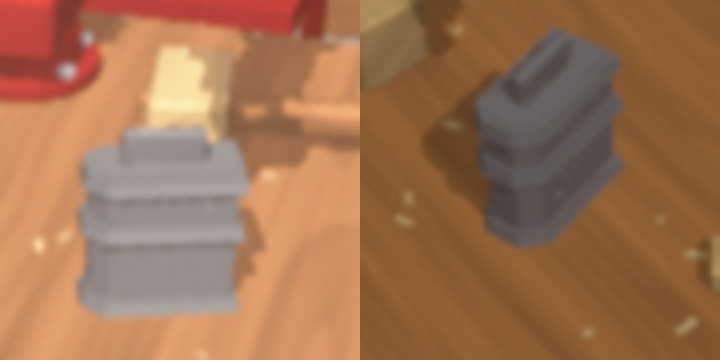

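View pics/ov9.png

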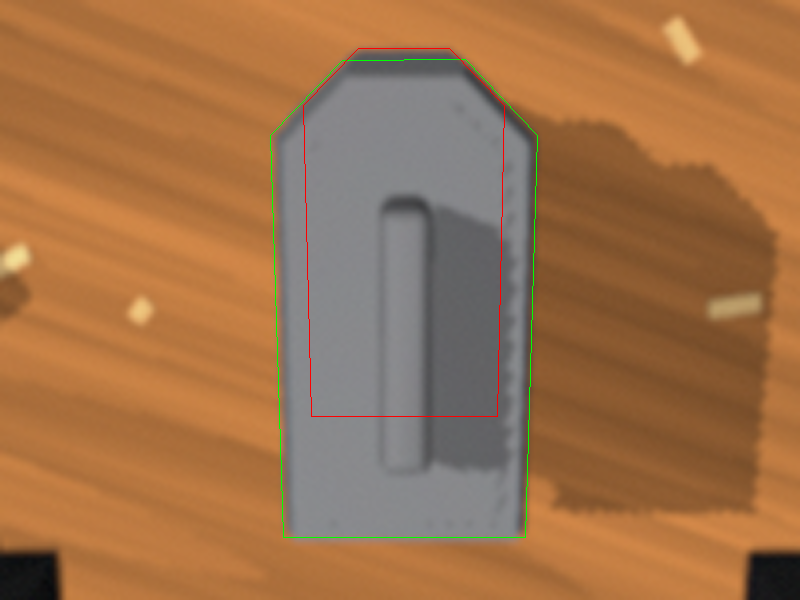

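View pics/sc9.png

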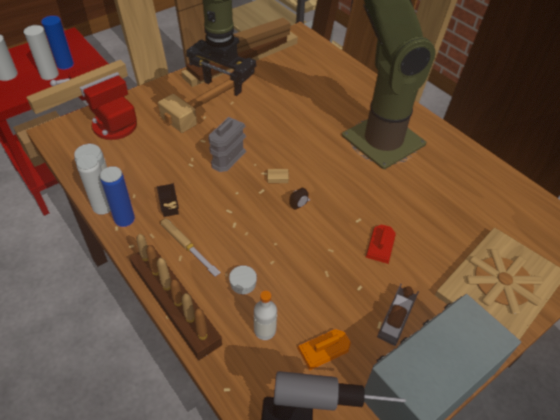

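The full stack at (228,145) stands level, the lid matches the expected outline, and everything else is where it was. Handing in.

```bash
python3 -c "
from plant import job
print(job.job_done())"
```

```text
the job is handed in; nothing more can be done
None
```

The organiser is back together. The shallow tray is on the deep base tray and the grey lid is on top, with all the cut corners lined up. I handed the job in at about 27 s on the robot's clock, with the gripper open and clear above the stack.

- **Seating:** Each part was lowered slowly until it rested, with about 6 N of contact force. The tray stopped with its underside at about 65.6 mm and the lid at about 105.8 mm, against the 66 and 106 mm expected when fully home.
- **Last pictures:** The side and scene views show a level stack, no visible spill, and the rest of the bench where it was. In the wrist view the lid's outline matched the predicted position to about 1 mm, and the base had not visibly moved.
- **Small disagreements:** The lid sat about 1 mm off-centre in the gripper, and I corrected for this before lowering it. The reported tool position wandered by 1–2 mm around each move. One tray fit, taken while the arm was still settling, read about 1 mm off the earlier base measurement. None of the checks failed.

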